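# Stack flanged tube sections as a pyramid in the lab cradle

## Task

Push the orange fence gently, without ramming it, until the three tube sections in the cradle lie tight together against the blue stop; then take the sections from the sloping drip rack and saddle the two metal ones level into the two gaps of that row, and last the one with the green glass tube and blue flanges on top between them. Lay each one down, do not drop it, keep its ends in line with the row below, leave the beaker, wash bottle and jar alone, and let go of everything.

Things in the scene. Friction and masses are not known exactly. Their poses are not given: they have to be found in the camera images.
- cradle: Fixed grey tray, origin on the bench under it, z up; row along its y, section axes along its x. Floor 10 mm above the bench, y -140 to +170 mm; lips at x = +-63 to 71 mm reach 26 mm above the bench. Three loose aluminium base sections (not reported; size as metal_a) lie on it at x = 0 +-3 mm, centres 42 mm above the bench, with gaps, free to roll in y. Blue stop at -y, orange fence at +y.
- stop_face (a point): Foot of the blue stop's inner face, at cradle x = 0, y = -120 mm, 10 mm above the bench; the stop reaches 65 mm above the bench. Row tight: base centres at cradle y = -88, -24, +40 mm; saddled in the gaps, the metal sections' centres are at y = -56 and +8 mm, 97 mm above the bench, and the glass one's at y = -24 mm, 153 mm above the bench, all at x = 0.
- fence_face (a point): Centre of the orange fence's inner face, 41 mm above the bench. Plate 116 mm long in cradle x, 10 mm thick (outer face 10 mm further to +y), 12 to 70 mm above the bench. Slides in cradle y only, about 7 N of friction; starts at cradle y = 109 to 117 mm, is at 72 mm when the row is tight and resistance rises steeply. Push it from outside; over 40 N rams it. 40 mm of free floor outside it.
- drip_rack: Fixed grey rack with teal ribs, 270 mm wide in its y, 130 mm deep, origin on the bench under its middle, z up. Its board slopes 25 degrees, high end at its -x (robot side), low end at +x. Three sections lie on it side by side, 84 mm apart in y, axes along the slope (level in y), lower ends against a lip; centres 77 mm above the bench, at x = +24 mm in the rack's frame.
- metal_a: Tube section, all aluminium: tube 30 mm in diameter (grip here, 84 mm free), at each end a round flange 64 mm in diameter, 12 mm thick, with a 36 mm collar 6 mm long inside it; 120 mm long over all, 0.25 to 0.45 kg. Origin at its centre, x along its axis, at first pointing down the rack's slope. It may lie in any of the rack's three places.
- metal_b: Another tube section just like metal_a.
- glass: Tube section of the same size and shape, with a green glass tube and blue flanges; it belongs on top of the pyramid. Origin at its centre, x along its axis, as for metal_a.
- beaker: Bystander: open glass beaker, 76 mm wide, 95 mm high, origin under its centre.
- wash_bottle: Bystander: white bottle with red cap, 64 mm wide, 160 mm high, origin under its centre.
- reagent_jar: Bystander: amber jar with blue cap, 72 mm wide, 100 mm high, origin under its centre.
Things that resemble listed ones, but are neither listed nor needed, are in the scene too. What is shaped like the metal_b but black is not meant. What is shaped like the metal_a but turquoise is not meant.

How it is judged:
By the outcome, as a careful person would: the job done as asked, in the order asked, and still so for the second after the job is handed in, with the robot touching nothing.
It also fails if it takes over 72 s, if anything falls off the work surface, if the arm or the gripper's body presses on something with over 40 N, if the wrist force passes 120 N, or if a joint passes its speed limit or range.

## Robot

A 6-joint arm with a two-finger parallel gripper is mounted at the origin on the work surface. World frame = base frame: x ahead of the robot, y to its left, z up, the work surface at z = 0. Lengths are in m, angles in rad, forces in N, time in s.
With the tool pointing down it reaches from about 0.4 to 0.825 m from the base axis. Payload 7 kg.
Tool frame: the origin (TCP) lies midway between the tips of the shut fingers; the grasp point (between the pads) lies 19 mm behind it; z points along the fingers, y is the line along which they close (so a half turn about z gives the same grasp; the last joint's range is limited). The gripper opens to 88 mm and grips with 3 to 60 N. Pads are 19 mm wide; open, the fingers measure 130 mm over their backs; the gripper's body (78 mm by 193 mm) begins 47 mm behind the grasp point.
Start: joints at [1.444, 0.359, 0.012, 0, -1.224, -0.288], TCP at [0.272, 0.618, 0.227] pointing down, gripper open.
Joint ranges: [-3.07, 3.07], [-1.43, 2.12], [-1.02, 1.25], [-3.03, 1.67], [-3.05, -0], [-3.03, 3.03]. Speed limits (rad/s): [2.39, 2.39, 3.01, 3.14, 3.14, 3.14].

## Interface

Orientations are given as [roll, pitch, yaw] about the fixed x, y, z axes, in that order (R = Rz(yaw) Ry(pitch) Rx(roll)).
In Python, from station import arm gives the robot as it stands.
- The arm moves only by the tool servo_tool, never from a script. Its argument "deltas" is a list of rows, each a list of 7 numbers: the closure, from -1 (fully open) to 1 (shut), then the shift along the tool's x, y, z in mm, then the turn, a rotation vector about the tool's x, y, z in degrees. In form: [[gripper, x, y, z, ax, ay, az], ...]. A call has 1 to 20 rows; each row shifts and turns the commanded pose from where the row before left it, along the tool's axes as they then stand; what a row does not reach is not made up. A row lasts 1/12 s, in which the tool goes at most 41.7 mm and 7.16 degrees, less where a joint would pass 70% of its speed; a pose out of reach is approached as far as the arm can. A call is refused whole if a number of a shift passes 41.7 or a number of a turn 7.16, either way. A call with a gripper value outside its range is refused whole. The fingers move at their own pace and stop on an object; "squeeze" is the grip in N (left out, the last holds). Time passes only in rows, so rows that do not move let the fingers close. It gives the time, the measured TCP pose, the force, the opening and the grip force at its end, in the units of the state.
- arm.get_state(): the state, without advancing time (a new reading comes with each control period).
- arm.grab_frame(name): name is "scene" or "top"; returns a dict with "color" (400x640x3 uint8, red, green, blue), "K" (3x3 intrinsics, pixels), "position" and "orientation" of the camera in the world. Camera axes: x right, y down, z forward; pixel columns grow to the right and rows downward; lengths in m; the calibration is good to about 2 mm. A picture is of the moment at which its call begins. There is no depth.
- arm.job_done(): hands the job in; it is judged then, once.
Trained networks look in a picture, given as the dict that the camera call returned (one of the last four; its "shot" number tells which), for a name from the list of things; names that differ only in an ending like _2 or _b are one class to them, and where a whole thing is asked for, a point or a joint stands for the part that bears it (a point fixed in the world has none). Each returns a list of dicts, best first, with "conf" (0 to 1); they miss things now and then, are a little off and sometimes report something else, mostly with a low value. They report only what shows in the picture. A call takes as long as a camera call. They do not tell look-alikes from the thing itself.
- arm.recognise(query, picture): "at" ([x, y, z] in m, in the coordinates of the camera as it stood for that picture, good to about 4 mm: the middle of the surface that is visible of it).
The state is a dict: "t": time; "q": joint angles; "qd": joint speeds; "joint_efforts": joint torques, N m; "eef_pos": TCP position; "ee_rot": TCP orientation; "force": force on the tool from outside, world axes, zero at the start; "moment": the same for the moment, N m; "width": finger opening in m; "gripper_force": force on a finger pad.
Only numpy, scipy, OpenCV 4.12 (cv2) and the standard library are available. Lean on these libraries where they do the work, as an engineer would, in place of code of your own. Each camera call takes 0.05 s, during which the arm holds its last target. There are 200 camera calls.

## Working session

There is one attempt and no reset: what is moved stays moved. The work goes in short steps, Python scripts to look and compute and a tool call to move; the robot and the scene stay as the last step left them, time stands still between calls to the robot, and variables do not carry over. Pictures are saved under pics/ and viewed, at most 10 in all, crops included, and the job is handed in when it is done.

Besides the shell and the picture viewer there is one more tool, called after ">>>" as a command line: name --pt "numbers of a row" for each row, then --argument value for the rest. servo_tool: Moves the arm, as the interface text tells. Its arguments: {"type":"object","properties":{"deltas":{"type":"array","items":{"type":"array","items":{"type":"number"}}},"squeeze":{"type":"number"}},"required":["deltas"]}

```bash
mkdir -p pics; ls; cat > h.py <<'E'
import numpy as np, cv2
from scipy.spatial.transform import Rotation as R
from station import arm
def Rm(o):
    o=np.array(o)
    return o if o.shape==(3,3) else (R.from_euler('xyz',o).as_matrix() if o.size==3 else R.from_quat(o).as_matrix())
def snap(n,f): 
    p=arm.grab_frame(n); cv2.imwrite('pics/'+f,p['color'][:,:,::-1]); return p
def w(p,c): return Rm(p['orientation'])@np.array(c)+np.array(p['position'])
def px(p,X):
    c=Rm(p['orientation']).T@(np.array(X)-np.array(p['position'])); u=np.array(p['K'])@c; return u[:2]/u[2]
def ray(p,uv,z):
    d=Rm(p['orientation'])@np.linalg.solve(np.array(p['K']),[uv[0],uv[1],1]); o=np.array(p['position']); return o+d*(z-o[2])/d[2]
E
cat > look.py <<'E'
from h import *
import sys
i=sys.argv[1]
for n in ['scene','top']:
    p=snap(n,f'{n}{i}.png'); print(n,np.round(p['position'],3),np.round(p['orientation'],3))
    if n=='top': print(p['K'])
    for q in ['cradle','stop_face','fence_face','drip_rack','metal_a','glass','beaker','wash_bottle','reagent_jar']:
        for r in arm.recognise(q,p)[:7]:
            X=w(p,r['at']); print(q,round(r['conf'],2),np.round(X,3),np.round(px(p,X)))
s=arm.get_state(); print(s)
E
python3 look.py 0
```

```text
pics
scene [ 1.494 -0.521  0.906] [-2.244 -0.008  1.143]
cradle 0.88 [0.563 0.221 0.016] [403. 188.]
stop_face 0.9 [0.568 0.224 0.021] [405. 187.]
fence_face 0.67 [0.547 0.35  0.048] [433. 169.]
drip_rack 0.88 [ 0.567 -0.253  0.045] [270. 220.]
drip_rack 0.58 [ 0.604 -0.153  0.089] [306. 207.]
metal_a 0.96 [ 0.571 -0.313  0.083] [250. 217.]
metal_a 0.84 [ 0.38  -0.143  0.043] [283. 178.]
metal_a 0.8 [ 0.538 -0.498  0.044] [185. 238.]
metal_a 0.6 [ 0.587 -0.232  0.085] [278. 212.]
glass 0.7 [ 0.605 -0.151  0.085] [307. 208.]
beaker 0.89 [ 0.739 -0.04   0.065] [361. 231.]
wash_bottle 0.78 [ 0.791 -0.238  0.09 ] [304. 259.]
wash_bottle 0.74 [ 0.606 -0.154  0.084] [306. 209.]
reagent_jar 0.62 [0.812 0.053 0.07 ] [404. 237.]
top [ 0.504 -0.071  1.356] [-3.097  0.006 -1.575]
[[493.752366     0.         322.58352302]
 [  0.         493.752366   191.86293119]
 [  0.           0.           1.        ]]
cradle 0.79 [0.528 0.266 0.012] [202. 206.]
stop_face 0.75 [0.528 0.267 0.011] [202. 206.]
stop_face 0.61 [0.777 0.061 0.096] [274. 108.]
fence_face 0.8 [0.542 0.356 0.056] [164. 200.]
fence_fa
[... 589 characters left out ...]
0.48 [ 0.596 -0.148  0.087] [355. 178.]
{'t': 1.0, 'q': array([ 1.44411362e+00,  3.58580992e-01,  1.18832184e-02,  1.40414778e-05,
       -1.22408375e+00, -2.88077058e-01]), 'qd': array([-0.00143723, -0.00124277, -0.00149094,  0.00101751,  0.00060003,
       -0.00094602]), 'joint_efforts': array([-9.63811908e-04, -5.82389653e+01,  2.93313950e+01,  7.00270683e+00,
        1.26290869e-02, -9.02776861e-06]), 'eef_pos': array([0.27203172, 0.61773189, 0.22656876]), 'ee_rot': array([-3.14157471e+00, -8.45518931e-06, -4.14754990e-01]), 'force': array([ 0.38944286, -0.66788843,  0.02085184]), 'moment': array([ 0.04991602, -0.01146018, -0.0032377 ]), 'gripper_force': 0.0, 'width': 0.0881943666887349}
```

View pics/top0.png

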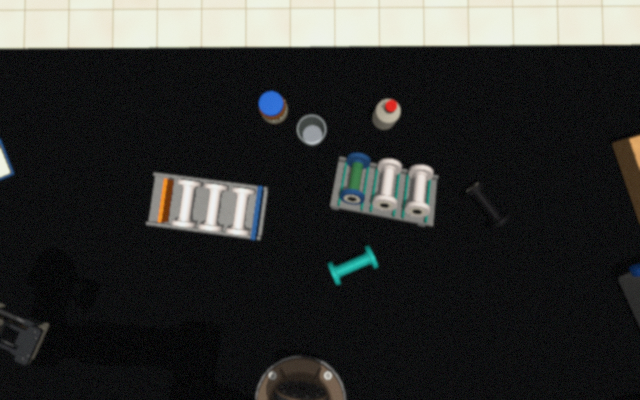

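```bash
python3 -c "
import cv2
a=cv2.imread('pics/scene0.png')[120:320,150:550]
cv2.imwrite('pics/s0c.png',cv2.resize(a,(800,400),interpolation=3))
a=cv2.imread('pics/top0.png')
b=cv2.resize(a[130:270,120:290],(680,560),interpolation=3)
cv2.imwrite('pics/crop_cr.png',b)
cv2.imwrite('pics/crop_rack.png',cv2.resize(a[140:250,320:460],(700,550),interpolation=3))
"
```

```text
(no output)
```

View pics/s0c.png

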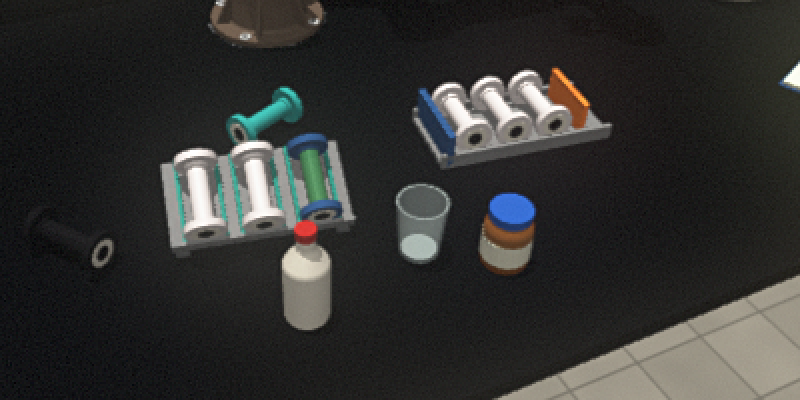

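View pics/crop_cr.png

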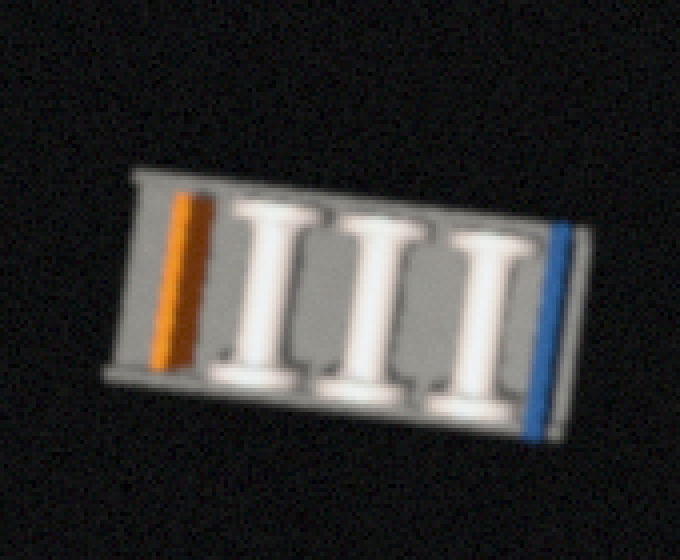

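View pics/crop_rack.png

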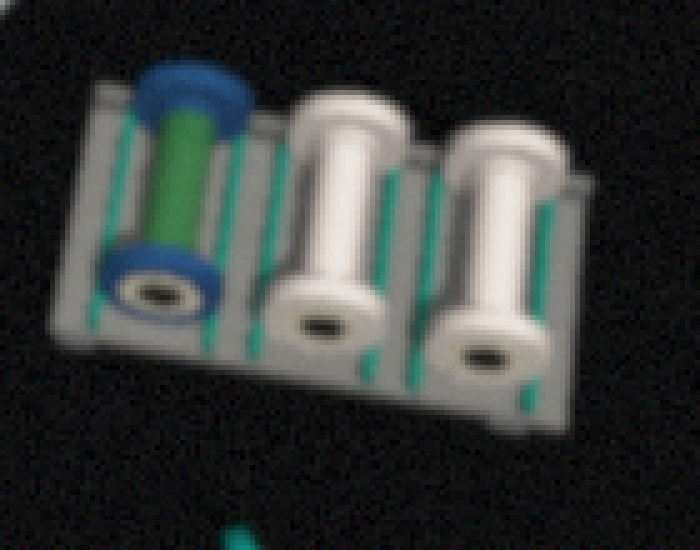

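The top view shows the cradle at about (207,206), orange fence at (165,200) and blue stop at (259,213). The rack sits at about (385,190).

Candidates for the parts:
- **Metal sections:** white tubes on the rack at (388,184) and (419,191). The three tubes in the cradle at (185,204), (212,207) and (240,211) are base sections. Turquoise (353,265) and black (488,204) lie on the bench and aren't wanted.
- **Glass section:** green with blue flanges at (355,179).

I choose the two white rack tubes as metal and the green and blue one as glass. The close crop of the rack confirms this.

```bash
cat > fit.py <<'E'
from h import *
from scipy.optimize import minimize
S=4
def section_polys(p,C,Rs):
    out=[]
    a=np.linspace(0,2*np.pi,24,endpoint=False)
    for x0,x1,r in [(-.06,-.048,.032),(.048,.06,.032),(-.048,.048,.015),(-.048,-.042,.018),(.042,.048,.018)]:
        P=np.array([[x,r*np.cos(t),r*np.sin(t)] for x in (x0,x1) for t in a])@Rs.T+C
        out.append(cv2.convexHull(np.float32([px(p,q) for q in P])))
    return out
def box(p,T,lo,hi):
    P=[T(np.array([x,y,z])) for x in(lo[0],hi[0]) for y in(lo[1],hi[1]) for z in(lo[2],hi[2])]
    return [cv2.convexHull(np.float32([px(p,q) for q in P]))]
def draw(polys,shape):
    m=np.zeros((shape[0]*S,shape[1]*S),np.uint8)
    for q in polys: cv2.fillPoly(m,[np.int32(np.round((q+.5)*S))],1)
    return m
def up(m): return (cv2.resize(m.astype(np.float32),None,fx=S,fy=S,interpolation=cv2.INTER_LINEAR)>.5).astype(np.uint8)
def roi(p,C,r):
    u=px(p,C); K=p['K'][0][0]; d=(Rm(p['orientation']).T@(np.array(C)-p['position']))[2]; h=r*K/d
    m=np.zeros(p['color'].shape[:2],bool); m[max(0,int(u[1]-h)):int(u[1]+h),max(0,int(u[0]-h)):int(u[0]+h)]=1; return m
def white(p): c=p['color'].astype(int); return (c.min(2)>175)&(c.max(2)-c.min(2)<50)
def glassm(p): c=p['color'].astype(int); return (c.max(2)-c.min(2)>35)
def fit(f,x0,step):
    x0=np.array(x0,float)
    for k in (1,.4):
        s=np.vstack([x0]+[x0+np.eye(len(x0))[i]*step[i]*k for i in range(len(x0))])
        r=minimize(f,x0,method='Nelder-Mead',options=dict(initial_simplex=s,xatol=1e-4,fatol=.5,maxiter=150)); x0=r.x
    return r.x,r.fun
def cradleT(v):
    Rz=R.from_euler('z',v[2]).as_matrix(); return lambda q: Rz@q+np.array([v[0],v[1],0])
E
cat > m0.py <<'E'
from fit import *
P={n:arm.grab_frame(n) for n in('scene','top')}
C0=[.565,-.23,.077]
# rack
def pr(p,v,idx):
    T=cradleT(v); Rs=R.from_euler('z',v[2]).as_matrix()@R.from_euler('y',np.radians(25)).as_matrix()
    return sum([section_polys(p,T(np.array([.024,y,.077])),Rs) for y in idx],[])
def cost(names,only):
    M={n:(up(white(P[n])&roi(P[n],C0,.17)),up(glassm(P[n])&roi(P[n],[.59,-.148,.085],.06))) for n in names}
    def f(v):
        s=0
        for n in names:
            p=P[n]; sh=p['color'].shape
            s+=(draw(pr(p,v,(-.084,0)),sh)^M[n][0]).sum()
        return s
    return f
for names in (['top'],['scene'],['top','scene']):
    x,e=fit(cost(names,0),[.565,-.232,-.17],[.01,.01,.08]); print('rack',names,np.round(x,4),e)
T=cradleT(x)
for y in(-.084,0,.084): print(np.round(T(np.array([.024,y,.077])),4))
# cradle: union vs non-black in top
p=P['top']; c=p['color'].astype(int); sh=p['color'].shape
M=up((c.max(2)>60)&roi(p,[.54,.27,.02],.2))
def un(p,v):
    T=cradleT(v); return box(p,T,(-.071,-.14,0),(.071,.17,.01))+box(p,T,(.063,-.14,0),(.071,.17,.026))+box(p,T,(-.071,-.14,0),(-.063,.17,.026))
x,e=fit(lambda v:(draw(un(p,v),sh)^M).sum(),[.54,.26,-.127],[.01,.01,.08]); print('cradle',np.round(x,4),e,M.sum())
T=cradleT(x)
def col(p,k): 
    c=p['color'].astype(int); return ((c[:,:,2]-c[:,:,0]>40) if k=='b' else (c[:,:,0]-c[:,:,2]>40))&roi(p,T(np.array([0,0,.03])),.2)
for n in P:
    p=P[n]; m=up(col(p,'o'))
    y,e=fit(lambda v:(draw(box(p,T,(-.058,v[0],.012),(.058,v[0]+.01,.07)),sh)^m).sum(),[.113],[.005]); print(n,'fence y',y,e,m.sum())
    m=up(col(p,'b'))
    y,e=fit(lambda v:(draw(box(p,T,(-v[1],v[0]-.01,.01),(v[1],v[0],.065)),sh)^m).sum(),[-.12,.065],[.005,.005]); print(n,'stop y',y,e,m.sum())
E
python3 m0.py
```

```text
rack ['top'] [ 0.5604 -0.2306 -0.0878] 17425.0
rack ['scene'] [ 0.538  -0.2215 -0.1995] 13508.0
rack ['top', 'scene'] [ 0.5538 -0.2269 -0.1609] 31497.0
[ 0.564  -0.3137  0.077 ]
[ 0.5775 -0.2308  0.077 ]
[ 0.5909 -0.1479  0.077 ]
cradle [ 0.5275  0.2378 -0.1384] 3947.0 100972
scene fence y [0.11510938] 1442.0 5956
scene stop y [-1.10420532e-01 -1.98364258e-05] 7668.0 7616
top fence y [0.11628125] 506.0 7916
top stop y [-0.12039063  0.07160156] 1212.0 4844
```

```bash
cat > m1.py <<'E'
from fit import *
P={n:arm.grab_frame(n) for n in('scene','top')}
def gl(p):
    c=p['color'].astype(int); r,g,b=c[...,0],c[...,1],c[...,2]; return ((g-r>25)&(g-b>15))|((b-r>35)&(b-g>20))
vis=[]
M={}
Y=(-.084,0.,.084)
for n,p in P.items():
    c=p['color'].astype(int); d=roi(p,[.577,-.23,.08],.01); print(n,'white px',c[d].mean(0))
    W=np.zeros(c.shape[:2],bool)
    for C in([.564,-.314,.077],[.5775,-.231,.077]):
        lab=cv2.connectedComponents(white(p).astype(np.uint8))[1]; u=px(p,C).round().astype(int)
        k=lab[u[1]-2:u[1]+3,u[0]-2:u[0]+3].max(); W|=lab==k; print((lab==k).sum(), np.argwhere(lab==k).min(0),np.argwhere(lab==k).max(0))
    M[n]=(up(W),up(gl(p)&roi(p,[.591,-.148,.08],.075)))
def pr(p,v,ys):
    T=cradleT(v); Rs=R.from_euler('z',v[2]).as_matrix()@R.from_euler('y',np.radians(25)).as_matrix()
    return sum([section_polys(p,T(np.array([.024,y,.077])),Rs) for y in ys],[])
sh=P['top']['color'].shape
def f(v,names):
    return sum((draw(pr(P[n],v,Y[:2]),sh)^M[n][0]).sum()+(draw(pr(P[n],v,Y[2:]),sh)^M[n][1]).sum() for n in names)
for names in(['top'],['scene'],['top','scene']):
    x,e=fit(lambda v:f(v,names),[.555,-.228,-.16],[.01,.01,.08]); print(names,np.round(x,4),e,sum(M[n][0].sum()+M[n][1].sum() for n in names))
T=cradleT(x)
for y in Y: print(np.round(T(np.array([.024,y,.077])),4))
out=[]
for n,p in P.items():
    a=cv2.resize(p['color'][:,:,::-1],None,fx=S,fy=S,interpolation=3)
    q=draw(pr(p,x,Y),sh); cs=cv2.findContours(q,0,1)[0]; cv2.drawContours(a,cs,-1,(0,0,255),1)
    cs=cv2.findContours(M[n][0]|M[n][1],0,1)[0]; cv2.drawContours(a,cs,-1,(0,255,255),1)
    u=(px(p,[.5775,-.231,.077])*S).astype(int); out.append(a[u[1]-250:u[1]+250,u[0]-200:u[0]+200])
cv2.imwrite('pics/rackfit.png',np.hstack(out))
E
python3 m1.py
```

```text
scene white px [243.3877551  239.26530612 235.67346939]
308 [203 242] [235 261]
300 [199 272] [231 290]
top white px [221.69642857 213.125      206.64285714]
329 [171 412] [208 428]
328 [165 379] [202 395]
['top'] [ 0.5605 -0.226  -0.1842] 24846.0 21738
['scene'] [ 0.537  -0.2206 -0.2152] 18140.0 17782
['top', 'scene'] [ 0.5574 -0.2249 -0.2066] 44112.0 39520
[ 0.5636 -0.3121  0.077 ]
[ 0.5808 -0.2299  0.077 ]
[ 0.5981 -0.1477  0.077 ]
```

View pics/rackfit.png

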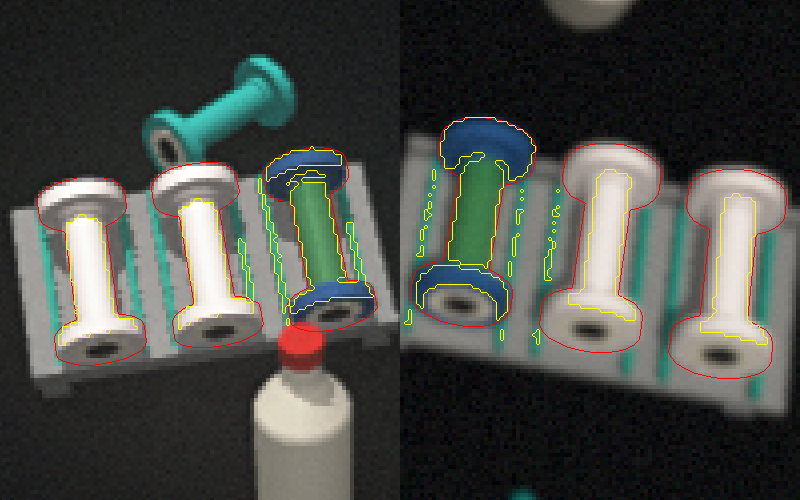

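The crop (left is the scene view, right is the top view) shows the projected outlines sitting on the three rack sections. In the 4x top crop, glass is at about (475,220), metal at (610,245), and metal at (735,270). Now I'll move to the fence.

>>> servo_tool --pt "1 0 0 0 0 0 6.745" --pt "1 0 0 0 0 0 6.745" --pt "1 0 0 0 0 0 6.745" --pt "1 0 0 0 0 0 6.745" --pt "1 0 0 0 0 0 6.745" --pt "1 0 0 0 0 0 6.745" --pt "1 0 0 0 0 0 6.745" --pt "1 0 0 0 0 0 6.745" --pt "1 0 0 0 0 0 6.745" --pt "1 0 0 0 0 0 6.745" --pt "1 0 0 0 0 0 6.745" --squeeze 40

```text
t: 2.12
eef_pos: [0.272, 0.6178, 0.2266]
ee_rot: [3.142, 0.0, -1.716]
force: [-0.8, 0.2, -0.2]
width: 0.0201
gripper_force: 0.0
```

>>> servo_tool --pt "1 8 -13 0 0 0 0" --pt "1 15 -25.5 0 0 0 0" --pt "1 15 -25.5 0 0 0 0" --pt "1 15 -25.5 0 0 0 0" --pt "1 15 -25.5 0 0 0 0" --pt "1 15 -25.5 0 0 0 0" --pt "1 15 -25.5 0 0 0 0" --pt "1 15 -25.5 0 0 0 0" --pt "1 15 -25.5 0 0 0 0" --pt "1 15 -25.5 0 0 0 0" --pt "1 15 -25.5 0 0 0 0" --pt "1 15 -25.5 0 0 0 0" --pt "1 8 -12.5 0 0 0 0" --pt "1 0 0 10 0 0 0" --pt "1 0 0 25 0 0 0" --pt "1 0 0 25 0 0 0" --pt "1 0 0 25 0 0 0" --pt "1 0 0 15 0 0 0" --pt "1 0 0 0 0 0 0"

```text
t: 3.7
eef_pos: [0.5476, 0.3946, 0.122]
ee_rot: [3.137, -0.005, -1.709]
force: [0.2, -1.2, 0.9]
width: 0.0005
gripper_force: 0.0
```

```bash
cat > st.py <<'E'
from h import *
s=arm.get_state()
for k in('t','q','eef_pos','ee_rot','force','width','gripper_force'): print(k,np.round(s[k],4))
E
cat > m2.py <<'E'
from fit import *
# edge-based fit; P: pictures; outlines: function v-> list of polys
def edgemap(p):
    g=cv2.GaussianBlur(p['color'],(0,0),.8).astype(np.float32)
    m=np.zeros(g.shape[:2],np.float32)
    for k in range(3): m=np.maximum(m,np.hypot(cv2.Sobel(g[...,k],5,1,0),cv2.Sobel(g[...,k],5,0,1)))
    return cv2.resize(np.minimum(m,250),None,fx=S,fy=S,interpolation=1)
def score(E,p,polys):
    m=draw(polys,p['color'].shape); cs=cv2.findContours(m,0,1)[0]
    pts=np.vstack([c[:,0] for c in cs]); return E[pts[:,1],pts[:,0]].mean()
def efit(P,polyf,x0,step):
    E={n:edgemap(p) for n,p in P.items()}
    return fit(lambda v:-sum(sum(score(E[n],P[n],q) for q in polyf(P[n],v)) for n in P),x0,step)
def rackpolys(p,v):
    T=cradleT(v); Rs=R.from_euler('z',v[2]).as_matrix()@R.from_euler('y',np.radians(25)).as_matrix()
    return [section_polys(p,T(np.array([.024,y,.077])),Rs) for y in(-.084,0.,.084)]
E
cat > m3.py <<'E'
from m2 import *
P={n:arm.grab_frame(n) for n in('scene','top')}
for Q in({'top':P['top']},{'scene':P['scene']},P):
    for x0 in([.557,-.225,-.2],[.56,-.228,-.16]):
        x,e=efit(Q,rackpolys,x0,[.006,.006,.05]); print(list(Q),np.round(x,4),e)
T=cradleT(x)
for y in(-.084,0.,.084): print(np.round(T(np.array([.024,y,.077])),4))
E
python3 st.py; python3 m3.py
```

```text
t 3.7
q [ 0.9118  0.4383 -0.114  -0.0014 -1.0252 -1.049 ]
eef_pos [0.5476 0.3946 0.122 ]
ee_rot [ 3.1372 -0.0052 -1.7087]
force [ 0.1733 -1.2425  0.9011]
width 0.0005
gripper_force 0.0
['top'] [ 0.5564 -0.2256 -0.1962] -535.486572265625
['top'] [ 0.5566 -0.2254 -0.1902] -534.0374755859375
['scene'] [ 0.5591 -0.2268 -0.1891] -556.1483764648438
['scene'] [ 0.5599 -0.2271 -0.1902] -555.4154052734375
['scene', 'top'] [ 0.5571 -0.2256 -0.1963] -1082.21484375
['scene', 'top'] [ 0.5568 -0.2255 -0.1973] -1082.59912109375
[ 0.5639 -0.3125  0.077 ]
[ 0.5803 -0.2302  0.077 ]
[ 0.5968 -0.1478  0.077 ]
```

>>> servo_tool --pt "1 0 0 15 0 0 0" --pt "1 0 0 25 0 0 0" --pt "1 0 0 25 0 0 0" --pt "1 0 0 15 0 0 0" --pt "1 0 0 7 0 0 0" --pt "1 6 0 0 0 0 0" --pt "1 6 0 0 0 0 0" --pt "1 4 0 0 0 0 0" --pt "1 2 0 0 0 0 0" --pt "1 2 0 0 0 0 0" --pt "1 2 0 0 0 0 0" --pt "1 2 0 0 0 0 0" --pt "1 2 0 0 0 0 0"

```text
t: 4.88
eef_pos: [0.5469, 0.3716, 0.0401]
ee_rot: [-3.14, 0.003, -1.71]
force: [-1.3, 8.0, -1.4]
width: 0.0002
gripper_force: 3.6
```

>>> servo_tool --pt "1 2 0 0 0 0 0" --pt "1 2 0 0 0 0 0" --pt "1 2 0 0 0 0 0" --pt "1 2 0 0 0 0 0" --pt "1 2 0 0 0 0 0" --pt "1 2 0 0 0 0 0" --pt "1 2 0 0 0 0 0" --pt "1 2 0 0 0 0 0" --pt "1 2 0 0 0 0 0" --pt "1 2 0 0 0 0 0"

```text
t: 5.72
eef_pos: [0.5443, 0.353, 0.0402]
ee_rot: [-3.14, 0.004, -1.709]
force: [-1.7, 8.9, 0.4]
width: 0.0005
gripper_force: 5.0
```

>>> servo_tool --pt "1 2 0 0 0 0 0" --pt "1 2 0 0 0 0 0" --pt "1 2 0 0 0 0 0" --pt "1 2 0 0 0 0 0" --pt "1 2 0 0 0 0 0" --pt "1 2 0 0 0 0 0" --pt "1 2 0 0 0 0 0" --pt "1 2 0 0 0 0 0" --pt "1 1 0 0 0 0 0" --pt "1 1 0 0 0 0 0"

```text
t: 6.55
eef_pos: [0.542, 0.3357, 0.0402]
ee_rot: [-3.14, 0.005, -1.709]
force: [-1.6, 10.4, -0.8]
width: 0.0001
gripper_force: 5.2
```

>>> servo_tool --pt "1 1 0 0 0 0 0" --pt "1 1 0 0 0 0 0" --pt "1 1 0 0 0 0 0"

```text
t: 6.8
eef_pos: [0.5416, 0.333, 0.0402]
ee_rot: [-3.139, 0.005, -1.709]
force: [-1.4, 10.2, -1.0]
width: 0.0005
gripper_force: 4.7
```

>>> servo_tool --pt "1 1 0 0 0 0 0" --pt "1 1 0 0 0 0 0" --pt "1 0.7 0 0 0 0 0"

```text
t: 7.05
eef_pos: [0.5412, 0.33, 0.0401]
ee_rot: [-3.14, 0.005, -1.709]
force: [-1.4, 9.4, -1.1]
width: 0.0006
gripper_force: 4.3
```

>>> servo_tool --pt "1 0.7 0 0 0 0 0" --pt "1 0.5 0 0 0 0 0"

```text
t: 7.22
eef_pos: [0.541, 0.3288, 0.0402]
ee_rot: [-3.14, 0.005, -1.709]
force: [-1.0, 9.0, -1.7]
width: 0.0006
gripper_force: 4.5
```

>>> servo_tool --pt "1 0.5 0 0 0 0 0" --pt "1 0.5 0 0 0 0 0"

```text
t: 7.38
eef_pos: [0.541, 0.3283, 0.0402]
ee_rot: [-3.139, 0.005, -1.709]
force: [-2.7, 11.9, -2.1]
width: 0.0006
gripper_force: 5.9
```

>>> servo_tool --pt "1 0.5 0 0 0 0 0" --pt "1 0.5 0 0 0 0 0"

```text
t: 7.55
eef_pos: [0.541, 0.3282, 0.0402]
ee_rot: [-3.139, 0.007, -1.709]
force: [-2.8, 15.2, -4.1]
width: 0.0001
gripper_force: 7.4
```

>>> servo_tool --pt "1 0.5 0 0 0 0 0" --pt "1 0.5 0 0 0 0 0"

```text
t: 7.72
eef_pos: [0.541, 0.3281, 0.0403]
ee_rot: [-3.138, 0.008, -1.708]
force: [-2.3, 18.2, -4.4]
width: 0.0005
gripper_force: 8.8
```

>>> servo_tool --pt "1 -3 0 0 0 0 0" --pt "1 -8 0 0 0 0 0" --pt "1 -14 0 0 0 0 0" --pt "-1 0 0 -20 0 0 0" --pt "-1 0 0 -40 0 0 0" --pt "-1 0 0 -40 0 0 0" --pt "-1 0 0 -40 0 0 0" --pt "-1 0 0 -40 0 0 0" --pt "-1 0 0 -20 0 0 0"

```text
t: 8.47
eef_pos: [0.5449, 0.349, 0.2457]
ee_rot: [-3.137, 0.004, -1.709]
force: [1.0, 1.1, -0.4]
width: 0.0347
gripper_force: 0.0
```

>>> servo_tool --pt "-1 0 0 0 0 0 -6.67" --pt "-1 0 0 0 0 0 -6.67" --pt "-1 0 0 0 0 0 -6.67" --pt "-1 0 0 0 0 0 -6.67" --pt "-1 0 0 0 0 0 -6.67" --pt "-1 0 0 0 0 0 -6.67" --pt "-1 0 0 0 0 0 -6.67" --pt "-1 0 0 0 0 0 -6.67" --pt "-1 0 0 0 0 0 -6.67" --pt "-1 0 0 0 0 0 -6.67" --pt "-1 0 0 0 0 0 -6.67" --pt "-1 0 0 0 0 0 -6.67" --pt "-1 0 0 0 0 0 -6.67"

```text
t: 9.55
eef_pos: [0.5434, 0.3481, 0.2395]
ee_rot: [3.141, 0.0, -0.191]
force: [0.6, -0.2, -0.1]
width: 0.0874
gripper_force: 0.0
```

```bash
cat > plan.py <<'E'
from h import *
def plan(pos,yaw,pitch_deg=0,tcp_off=0.013,tag=''):
    s=arm.get_state(); R0=R.from_euler('xyz',s['ee_rot']); R1=R.from_euler('z',yaw)*R.from_euler('y',np.radians(pitch_deg))*R.from_euler('x',np.pi)
    zt=R1.apply([0,0,1]); tgt=np.array(pos)+tcp_off*zt
    print(tag,'rot deg tool',np.round(np.degrees((R0.inv()*R1).as_rotvec()),2),'shift mm: final frame',np.round(R1.inv().apply(tgt-s['eef_pos'])*1e3,1),'cur frame',np.round(R0.inv().apply(tgt-s['eef_pos'])*1e3,1),'t',s['t'])
RX,RY,RYAW=.5573,-.2257,-.1955
def rack(i):
    c,sn=np.cos(RYAW),np.sin(RYAW); y=(-.084,0,.084)[i]; return np.array([RX+.024*c-y*sn,RY+.024*sn+y*c,.077])
E
python3 st.py; python3 -c "
from plan import *
plan(rack(0),RYAW,25,-.087,'pre');plan(rack(0),RYAW,25,.013,'grasp')"
```

```text
t 9.55
q [ 8.7170e-01  3.0310e-01 -3.8900e-02  3.0000e-04 -1.2294e+00  5.0830e-01]
eef_pos [0.5434 0.3481 0.2395]
ee_rot [ 3.1409e+00  1.0000e-04 -1.9070e-01]
force [ 0.6464 -0.1566 -0.0723]
width 0.0874
gripper_force 0.0
pre rot deg tool [  0.1  -24.99   0.26] shift mm: final frame [203.8 644.2  -2.8] cur frame [182.8 645.   84.1] t 9.55
grasp rot deg tool [  0.1  -24.99   0.26] shift mm: final frame [203.8 644.2  97.2] cur frame [140.6 644.7 174.7] t 9.55
```

>>> servo_tool --pt "-1 5 20 0 0 0 0" --pt "-1 9 34 0 0 0 0" --pt "-1 9 34 0 0 0 0" --pt "-1 9 34 0 0 0 0" --pt "-1 9 34 0 0 0 0" --pt "-1 9 34 0 0 0 0" --pt "-1 9 34 0 0 0 0" --pt "-1 9 34 0 0 0 0" --pt "-1 9 34 0 0 0 0" --pt "-1 9 34 0 0 0 0" --pt "-1 9 34 0 0 0 0" --pt "-1 9 34 0 0 0 0" --pt "-1 9 34 0 0 0 0" --pt "-1 9 34 0 0 0 0" --pt "-1 9 34 0 0 0 0" --pt "-1 9 34 0 0 0 0" --pt "-1 9 34 0 0 0 0" --pt "-1 9 34 0 0 0 0" --pt "-1 9 34 0 0 0 0" --pt "-1 5 13 0 0 0 0"

```text
t: 11.22
eef_pos: [0.5855, -0.3225, 0.2391]
ee_rot: [3.141, 0.001, -0.2]
force: [-0.1, 1.1, -0.4]
width: 0.0874
gripper_force: 0.0
```

>>> servo_tool --pt "-1 0 0 0 0 -6.25 0" --pt "-1 0 0 0 0 -6.25 0" --pt "-1 0 0 0 0 -6.25 0" --pt "-1 0 0 0 0 -6.25 0" --pt "-1 0 0 0 0 0 0"

```text
t: 11.63
eef_pos: [0.5865, -0.3178, 0.2314]
ee_rot: [-3.141, 0.456, -0.197]
force: [-2.0, 1.4, -6.5]
width: 0.0877
gripper_force: 0.0
```

```bash
cat > m4.py <<'E'
from m2 import *
P={n:arm.grab_frame(n) for n in('scene','top')}
def bp(p,v):
    # v: origin x,y,yaw for tight row, section axes along x
    T=cradleT(v); Rs=R.from_euler('z',v[2]).as_matrix()
    return [section_polys(p,T(np.array([0,y,.042])),Rs) for y in(-.088,-.024,.040)]
for Q in({'top':P['top']},{'scene':P['scene']},P):
    x,e=efit(Q,bp,[.5275,.2378,-.1384],[.006,.006,.04]); print('row',list(Q),np.round(x,4),e)
def b1(y):
    def f(p,v): return [section_polys(p,np.array([v[0],v[1],.042]),R.from_euler('z',v[2]).as_matrix())]
    return f
T=cradleT(x); Ri=R.from_euler('z',-x[2])
for y in(-.088,-.024,.04):
    c=T(np.array([0,y,0])); v,e=efit(P,b1(y),[c[0],c[1],x[2]],[.004,.004,.03]); print(y,np.round(v,4),'in cradle',np.round(Ri.apply([v[0]-x[0],v[1]-x[1],0]),4),e)
p=P['top']; T=cradleT(x); c=p['color'].astype(int); m=up((c[...,0]-c[...,2]>40)&roi(p,T(np.array([0,0,.03])),.2))
y,e=fit(lambda v:(draw(box(p,T,(-.058,v[0],.012),(.058,v[0]+.01,.07)),c.shape)^m).sum(),[.075],[.005]); print('fence y',y,e,m.sum())
E
python3 m4.py; python3 st.py; python3 -c "
from plan import *
plan(rack(0),RYAW,25,-.087,'pre');plan(rack(0),RYAW,25,.013,'grasp')"
```

```text
row ['top'] [ 0.5255  0.2384 -0.1473] -501.134033203125
row ['scene'] [ 0.525   0.2388 -0.1271] -522.7291259765625
row ['scene', 'top'] [ 0.5253  0.2386 -0.1373] -1020.2177734375
-0.088 [ 0.5125  0.1522 -0.1376] in cradle [-0.0009 -0.0873  0.    ] -311.9095458984375
-0.024 [ 0.5218  0.2145 -0.1215] in cradle [-0.0002 -0.0243  0.    ] -335.57257080078125
0.04 [ 0.5308  0.2782 -0.1373] in cradle [0.   0.04 0.  ] -378.863037109375
fence y [0.0715625] 873.0 7068
t 11.7333
q [-0.2038  0.6219  0.3797  0.0031 -1.7708  1.5774]
eef_pos [ 0.5867 -0.3183  0.2355]
ee_rot [ 3.1414  0.4422 -0.1972]
force [-0.0238  0.065  -0.5125]
width 0.0878
gripper_force 0.0
pre rot deg tool [-0.03  0.34 -0.09] shift mm: final frame [46.3 -1.1 66.3] cur frame [46.7 -1.1 66. ] t 11.7333
grasp rot deg tool [-0.03  0.34 -0.09] shift mm: final frame [ 46.3  -1.1 166.3] cur frame [ 47.3  -1.1 166. ] t 11.7333
```

>>> servo_tool --pt "-1 23 -1 20 0 0 0" --pt "-1 23.5 0 30 0 0 0" --pt "-1 0 0 30 0 0 0" --pt "-1 0 0 30 0 0 0" --pt "-1 0 0 20 0 0 0" --pt "-1 0 0 10 0 0 0" --pt "-1 0 0 5 0 0 0" --pt "-1 0 0 5 0 0 0" --pt "-1 0 0 3 0 0 0" --pt "-1 0 0 0 0 0 0"

```text
t: 12.57
eef_pos: [0.5648, -0.3132, 0.0822]
ee_rot: [3.141, 0.434, -0.196]
force: [-0.0, -0.5, -0.2]
width: 0.0875
gripper_force: 0.0
```

```bash
python3 -c "
from plan import *
plan(rack(0),RYAW,25,.013,'grasp')"
```

```text
grasp rot deg tool [-0.01 -0.11 -0.05] shift mm: final frame [ 1.9 -0.4 17.8] cur frame [ 1.9 -0.4 17.8] t 12.5667
```

>>> servo_tool --pt "-1 1.9 0 5 0 0 0" --pt "-1 0 0 4 0 0 0" --pt "-1 0 0 3 0 0 0" --pt "-1 0 0 3 0 0 0" --pt "-1 0 0 2 0 0 0" --pt "-1 0 0 0 0 0 0"

```text
t: 13.07
eef_pos: [0.5584, -0.3119, 0.0645]
ee_rot: [-3.141, 0.437, -0.196]
force: [0.0, 0.8, 0.2]
width: 0.0876
gripper_force: 0.0
```

>>> servo_tool --pt "1 0 0 0 0 0 0" --pt "1 0 0 0 0 0 0" --pt "1 0 0 0 0 0 0" --pt "1 0 0 0 0 0 0" --pt "1 0 0 0 0 0 0" --pt "1 0 0 0 0 0 0" --pt "1 0 0 0 0 0 0" --squeeze 35

```text
t: 13.65
eef_pos: [0.5589, -0.3121, 0.0651]
ee_rot: [-3.142, 0.436, -0.196]
force: [0.4, 0.1, -0.1]
width: 0.0468
gripper_force: 0.0
```

>>> servo_tool --pt "1 0 0 0 0 0 0" --pt "1 0 0 0 0 0 0" --pt "1 0 0 0 0 0 0" --pt "1 0 0 0 0 0 0" --pt "1 0 0 0 0 0 0"

```text
t: 14.07
eef_pos: [0.5589, -0.312, 0.065]
ee_rot: [-3.142, 0.436, -0.196]
force: [0.1, 0.7, -1.1]
width: 0.0291
gripper_force: 35.0
```

>>> servo_tool --pt "1 0 0 -4 0 0 0" --pt "1 0 0 -10 0 0 0" --pt "1 0 0 -20 0 0 0" --pt "1 0 0 -30 0 0 0" --pt "1 0 0 -35 0 0 0" --pt "1 0 0 -35 0 0 0" --pt "1 0 0 -30 0 0 0" --pt "1 0 0 -20 0 0 0" --pt "1 0 0 0 0 3 -1" --pt "1 0 0 0 0 5 -1" --pt "1 0 0 0 0 5 -1" --pt "1 0 0 0 0 5 -0.4" --pt "1 0 0 0 0 5 0" --pt "1 0 0 0 0 2 0" --pt "1 0 0 0 0 0 0"

```text
t: 15.32
eef_pos: [0.6338, -0.3272, 0.2346]
ee_rot: [-3.123, -0.005, -0.141]
force: [-0.3, 0.0, -3.5]
width: 0.0292
gripper_force: 35.0
```

```bash
cat >> plan.py <<'E'
CX,CY,CYAW=.5255,.2385,-.137
def cr(y,z,x=0):
    c,s=np.cos(CYAW),np.sin(CYAW); return np.array([CX+c*x-s*y,CY+s*x+c*y,z])
E
python3 st.py; python3 -c "
from plan import *
plan(cr(-.056,.147),CYAW,0,.013,'above')"
```

```text
t 15.3167
q [-0.2146  0.4183  0.1288 -0.0194 -1.2779  1.6504]
eef_pos [ 0.6338 -0.3272  0.2346]
ee_rot [-3.1233 -0.0048 -0.1407]
force [-0.322   0.0203 -3.4763]
width 0.0292
gripper_force 34.9994
above rot deg tool [-1.05 -0.28 -0.21] shift mm: final frame [-184.5 -489.6  100.6] cur frame [-186.8 -487.   108.7] t 15.3167
```

>>> servo_tool --pt "1 -6 -15 0 0 0 0" --pt "1 -11.5 -30.5 0 0 0 0" --pt "1 -11.5 -30.5 0 0 0 0" --pt "1 -11.5 -30.5 0 0 0 0" --pt "1 -11.5 -30.5 0 0 0 0" --pt "1 -11.5 -30.5 0 0 0 0" --pt "1 -11.5 -30.5 0 0 0 0" --pt "1 -11.5 -30.5 0 0 0 0" --pt "1 -11.5 -30.5 0 0 0 0" --pt "1 -11.5 -30.5 0 0 0 0" --pt "1 -11.5 -30.5 0 0 0 0" --pt "1 -11.5 -30.5 0 0 0 0" --pt "1 -11.5 -30.5 0 0 0 0" --pt "1 -11.5 -30.5 0 0 0 0" --pt "1 -11.5 -30.5 0 0 0 0" --pt "1 -11.5 -30.5 0 0 0 0" --pt "1 -6 -17 0 0 0 0" --pt "1 0 0 0 0 0 0"

```text
t: 16.82
eef_pos: [0.5204, 0.1867, 0.2409]
ee_rot: [-3.124, 0.0, -0.137]
force: [-0.1, -0.0, -3.4]
width: 0.0291
gripper_force: 35.0
```

```bash
cat > held.py <<'E'
# fit the held section: axial offset a and height h (tool frame), axis level tilt b ; uses both cameras
from m2 import *
import sys
from plan import *
green=len(sys.argv)>1
s=arm.get_state(); R0=R.from_euler('xyz',s['ee_rot'])
P={n:arm.grab_frame(n) for n in('scene','top')}
def f(p,v):
    C=s['eef_pos']+R0.apply([v[0],v[1],v[2]]); Rs=(R0*R.from_euler('y',v[3])).as_matrix()
    return [section_polys(p,C,Rs)]
for Q in (P,{'scene':P['scene']}):
    v,e=efit(Q,f,[0,0,-.013,0],[.006,.003,.006,.08]); print('axial,lat,z mm',np.round(v[:3]*1e3,1),'tilt deg',np.round(np.degrees(v[3]),2),e)
a=[]
for n,p in P.items():
    im=cv2.resize(p['color'][:,:,::-1],None,fx=S,fy=S,interpolation=3)
    cv2.drawContours(im,cv2.findContours(draw(f(p,v)[0],p['color'].shape),0,1)[0],-1,(0,0,255),1)
    u=(px(p,s['eef_pos'])*S).astype(int); im=cv2.copyMakeBorder(im,200,200,200,200,0); a.append(im[u[1]:u[1]+400,u[0]:u[0]+400])
cv2.imwrite('pics/held_%d.png'%round(s['t']*10),np.hstack(a)); print(s['t'])
E
python3 held.py; python3 -c "
from plan import *
plan(cr(-.056,.147),CYAW,0,.013,'above')"; ls pics
```

```text
axial,lat,z mm [  1.4  -0.8 -12.2] tilt deg 1.21 -351.29583740234375
axial,lat,z mm [  0.7  -0.4 -10.8] tilt deg 2.06 -209.52713012695312
16.8167
above rot deg tool [-0.97  0.03 -0.06] shift mm: final frame [ -2.6   1.5 106.7] cur frame [ -2.6   3.3 106.7] t 16.9167
crop_cr.png
crop_rack.png
held_168.png
rackfit.png
s0c.png
scene0.png
top0.png
```

View pics/held_168.png

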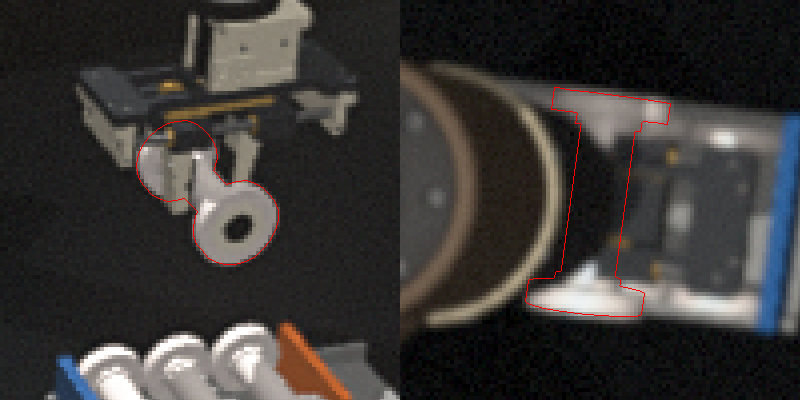

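The image shows the metal section held level and mid-tube: flange at (235,222) in the scene view, over the row. The fit outline matches it. Lowering now.

>>> servo_tool --pt "1 0 0 0 -0.97 0 0" --pt "1 -3.6 1.5 10 0 0 0" --pt "1 0 0 25 0 0 0" --pt "1 0 0 30 0 0 0" --pt "1 0 0 30 0 0 0" --pt "1 0 0 25 0 0 0" --pt "1 0 0 15 0 0 0" --pt "1 0 0 7 0 0 0" --pt "1 0 0 0 0 0 0" --pt "1 0 0 0 0 0 0"

```text
t: 17.75
eef_pos: [0.5175, 0.182, 0.0989]
ee_rot: [-3.141, -0.001, -0.141]
force: [-0.0, 1.0, -2.4]
width: 0.0291
gripper_force: 35.0
```

```bash
python3 -c "
from plan import *
plan(cr(-.056,.097,-.001),CYAW,0,.013,'place')"; python3 st.py
```

```text
place rot deg tool [-0.05 -0.04 -0.2 ] shift mm: final frame [-0.8 -1.1 14.9] cur frame [-0.8 -1.1 14.9] t 17.75
t 17.75
q [ 6.953e-01  2.715e-01 -4.365e-01 -1.000e-04 -8.618e-01  7.350e-01]
eef_pos [0.5175 0.182  0.0989]
ee_rot [-3.1407e+00 -7.0000e-04 -1.4060e-01]
force [-0.0064  0.9741 -2.3548]
width 0.0291
gripper_force 34.9995
```

>>> servo_tool --pt "1 -0.8 -1.1 4 0 0 -0.2" --pt "1 0 0 4 0 0 0" --pt "1 0 0 2 0 0 0" --pt "1 0 0 1.5 0 0 0" --pt "1 0 0 1 0 0 0" --pt "1 0 0 0 0 0 0"

```text
t: 18.25
eef_pos: [0.5164, 0.1836, 0.0861]
ee_rot: [-3.14, -0.001, -0.137]
force: [-0.7, 0.7, -3.6]
width: 0.029
gripper_force: 35.0
```

>>> servo_tool --pt "1 0 0 1 0 0 0" --pt "1 0 0 0.7 0 0 0" --pt "1 0 0 0 0 0 0"

```text
t: 18.5
eef_pos: [0.5167, 0.1836, 0.0857]
ee_rot: [-3.14, -0.001, -0.136]
force: [-3.5, -1.2, 8.3]
width: 0.0287
gripper_force: 35.0
```

>>> servo_tool --pt "1 0 0 0 0 0 0" --pt "1 0 0 -0.3 0 0 0" --squeeze 4

```text
t: 18.67
eef_pos: [0.5167, 0.1833, 0.0855]
ee_rot: [-3.14, -0.001, -0.136]
force: [-1.6, -3.3, 2.9]
width: 0.0296
gripper_force: 4.0
```

>>> servo_tool --pt "-0.15 0 0 0 0 0 0" --pt "-0.15 0 0 0 0 0 0" --pt "-0.15 0 0 0 0 0 0" --pt "-0.15 0 0 0 0 0 0" --pt "-0.15 0 0 0 0 0 0"

```text
t: 19.08
eef_pos: [0.5167, 0.1838, 0.0847]
ee_rot: [-3.14, -0.001, -0.137]
force: [-0.3, -0.9, -0.0]
width: 0.0494
gripper_force: 0.0
```

Lift and go to the second metal section.

>>> servo_tool --pt "-0.15 0 0 -10 0 0 0" --pt "-0.15 0 0 -25 0 0 0" --pt "-0.15 0 0 -40 0 0 0" --pt "-0.3 0 0 -40 0 0 0" --pt "-0.5 0 0 -30 0 0 0" --pt "-1 0 0 -10 0 0 3.4"

```text
t: 19.58
eef_pos: [0.5185, 0.1843, 0.2464]
ee_rot: [-3.135, -0.007, -0.194]
force: [0.3, -0.2, 0.3]
width: 0.0646
gripper_force: 0.0
```

```bash
python3 -c "
from plan import *
plan(rack(1),RYAW,0,-.140,'level');plan(rack(1),RYAW,25,-.107,'pre')"
```

```text
level rot deg tool [-0.4  -0.41  0.06] shift mm: final frame [141.8 394.7  29.4] cur frame [141.1 395.   27.7] t 19.5833
pre rot deg tool [ -0.38 -25.41   0.15] shift mm: final frame [200.1 394.7 -13.4] cur frame [186.  395.4  71. ] t 19.5833
```

>>> servo_tool --pt "-1 7 15 0 0 0 0" --pt "-1 14 29 0 0 0 0" --pt "-1 14 29 0 0 0 0" --pt "-1 14 29 0 0 0 0" --pt "-1 14 29 0 0 0 0" --pt "-1 14 29 0 0 0 0" --pt "-1 14 29 0 0 0 0" --pt "-1 14 29 0 0 0 0" --pt "-1 14 29 0 0 0 0" --pt "-1 14 29 0 0 0 0" --pt "-1 14 29 0 0 0 0" --pt "-1 14 29 0 -0.4 -3 0" --pt "-1 14 29 5 0 -6 0" --pt "-1 13 29 5 0 -6 0" --pt "-1 5 15 10 0 -6 0" --pt "-1 0 0 10 0 -4 0" --pt "-1 0 0 0 0 0 0"

```text
t: 21.0
eef_pos: [0.6179, -0.2529, 0.2001]
ee_rot: [3.136, 0.45, -0.201]
force: [-1.0, 1.2, -3.4]
width: 0.0876
gripper_force: 0.0
```

```bash
python3 -c "
from plan import *
plan(rack(1),RYAW,25,.013,'grasp')"
```

```text
grasp rot deg tool [ 0.19  0.77 -0.27] shift mm: final frame [ 15.1 -14.9 141.8] cur frame [ 16.9 -15.5 141.6] t 21.0
```

>>> servo_tool --pt "-1 7 -7 10 0.2 0.7 -0.2" --pt "-1 8 -8 25 0 0 0" --pt "-1 0 0 30 0 0 0" --pt "-1 0 0 25 0 0 0" --pt "-1 0 0 15 0 0 0" --pt "-1 0 0 10 0 0 0" --pt "-1 0 0 5 0 0 0" --pt "-1 0 0 0 0 0 0"

```text
t: 21.67
eef_pos: [0.5868, -0.2304, 0.0919]
ee_rot: [3.141, 0.422, -0.194]
force: [-0.6, 0.1, 0.5]
width: 0.088
gripper_force: 0.0
```

```bash
python3 -c "
from plan import *
plan(rack(1),RYAW,25,.013,'grasp')"
```

```text
grasp rot deg tool [ 0.1  -0.81  0.07] shift mm: final frame [ 1.   1.1 29. ] cur frame [ 0.6  1.1 29. ] t 21.6667
```

>>> servo_tool --pt "-1 0.8 1.1 10 0 -0.8 0" --pt "-1 0 0 8 0 0 0" --pt "-1 0 0 5 0 0 0" --pt "0 0 0 3 0 0 0" --pt "0.1 0 0 2 0 0 0" --pt "0.2 0 0 0.5 0 0 0" --pt "1 0 0 0 0 0 0" --pt "1 0 0 0 0 0 0" --pt "1 0 0 0 0 0 0" --pt "1 0 0 0 0 0 0" --pt "1 0 0 0 0 0 0" --pt "1 0 0 0 0 0 0" --pt "1 0 0 0 0 0 0" --pt "1 0 0 0 0 0 0" --pt "1 0 0 0 0 0 0" --squeeze 35

```text
t: 22.92
eef_pos: [0.5756, -0.2296, 0.065]
ee_rot: [3.141, 0.437, -0.194]
force: [-0.1, -0.5, 0.5]
width: 0.0294
gripper_force: 35.0
```

```bash
python3 -c "
from plan import *
plan(rack(1),RYAW,25,.013,'grasp')"; python3 - <<'E'
from m2 import *
from plan import *
P={n:arm.grab_frame(n) for n in('scene','top')}
def f(p,v): return [section_polys(p,np.array(v[:3]),R.from_euler('zy',v[3:]).as_matrix())]
v,e=efit(P,f,list(cr(-.056,.097))+[CYAW,0],[.004,.004,.004,.03,.03])
d=R.from_euler('z',-CYAW).apply(v[:3]-np.array([CX,CY,0])); print('placed1 cradle',np.round(d,4),np.round(v,4),e)
for k in P:
    v,e=efit({k:P[k]},f,list(cr(-.056,.097))+[CYAW,0],[.004,.004,.004,.03,.03]); d=R.from_euler('z',-CYAW).apply(v[:3]-np.array([CX,CY,0])); print(k,np.round(d,4),np.round(v[3:],3))
    im=cv2.resize(P[k]['color'][:,:,::-1],None,fx=S,fy=S,interpolation=3); u=(px(P[k],cr(-.024,.08))*S).astype(int)
    cv2.imwrite('pics/p1_%s.png'%k,im[u[1]-200:u[1]+200,u[0]-200:u[0]+200])
cv2.imwrite('pics/p1.png',np.hstack([cv2.imread('pics/p1_scene.png'),cv2.imread('pics/p1_top.png')]))
E
```

```text
grasp rot deg tool [0.09 0.06 0.06] shift mm: final frame [-0.3 -0.2 -0.1] cur frame [-0.3 -0.2 -0.1] t 22.9167
placed1 cradle [-0.0021 -0.0561  0.0982] [ 0.5158  0.1832  0.0982 -0.1159 -0.007 ] -341.92236328125
scene [-0.0004 -0.0563  0.1004] [-0.107 -0.055]
top [-0.0029 -0.0568  0.0977] [-0.129  0.011]
```

View pics/p1.png

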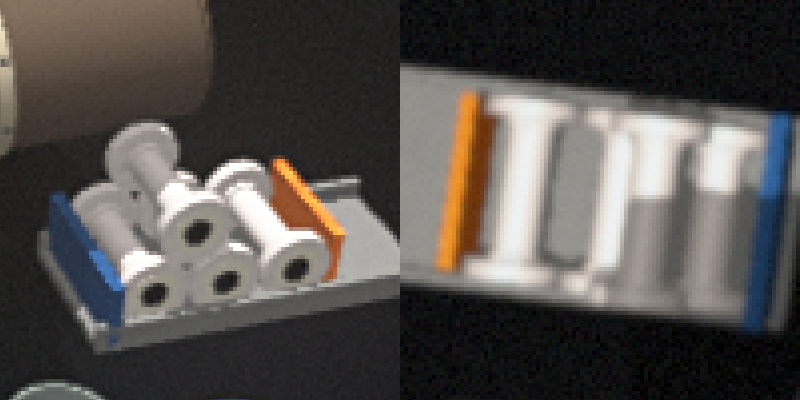

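The picture shows the first metal section saddled level in the stop-side gap (flange at about (195,225) in the scene view), with the row tight. Next I'll lift the second one.

>>> servo_tool --pt "1 0 0 -4 0 0 0" --pt "1 0 0 -10 0 0 0" --pt "1 0 0 -20 0 0 0" --pt "1 0 0 -30 0 0 0" --pt "1 0 0 -35 0 0 0" --pt "1 0 0 -35 0 0 0" --pt "1 0 0 -30 0 0 0" --pt "1 0 0 -20 0 0 0" --pt "1 0 0 0 0 3 -1" --pt "1 0 0 0 0 5 -1" --pt "1 0 0 0 0 5 -1" --pt "1 0 0 0 0 5 -0.4" --pt "1 0 0 0 0 5 0" --pt "1 0 0 0 0 2 0" --pt "1 0 0 0 0 0 0"

```text
t: 24.27
eef_pos: [0.6506, -0.2444, 0.2342]
ee_rot: [-3.124, -0.003, -0.138]
force: [-0.5, 0.2, -3.7]
width: 0.0288
gripper_force: 35.0
```

```bash
python3 -c "
from plan import *
plan(cr(.008,.197),CYAW,0,.013,'above')"
```

```text
above rot deg tool [-1.01 -0.18 -0.06] shift mm: final frame [-189.9 -469.3   50.2] cur frame [-190.6 -468.1   57.9] t 24.2667
```

>>> servo_tool --pt "1 -6 -15 0 -1 0 0" --pt "1 -12 -29.5 0 0 0 0" --pt "1 -12 -29.5 0 0 0 0" --pt "1 -12 -29.5 0 0 0 0" --pt "1 -12 -29.5 0 0 0 0" --pt "1 -12 -29.5 0 0 0 0" --pt "1 -12 -29.5 0 0 0 0" --pt "1 -12 -29.5 0 0 0 0" --pt "1 -12 -29.5 0 0 0 0" --pt "1 -12 -29.5 0 0 0 0" --pt "1 -12 -29.5 0 0 0 0" --pt "1 -12 -29.5 0 0 0 0" --pt "1 -12 -29.5 0 0 0 0" --pt "1 -12 -29.5 0 0 0 0" --pt "1 -12 -29.5 0 0 0 0" --pt "1 -12 -29.5 5 0 0 0" --pt "1 -4 -12 5 0 0 0" --pt "1 0 0 0 0 0 0"

```text
t: 25.77
eef_pos: [0.5274, 0.2494, 0.2207]
ee_rot: [3.14, 0.003, -0.135]
force: [-0.6, -0.2, -4.1]
width: 0.0288
gripper_force: 35.0
```

```bash
python3 held.py;  python3 -c "
from plan import *
plan(cr(.008,.097),CYAW,0,.013,'place')"
```

```text
axial,lat,z mm [  2.4   1.2 -11.7] tilt deg 2.53 -349.8209228515625
axial,lat,z mm [  1.2   0.7 -11.3] tilt deg 1.37 -201.3315887451172
25.7667
place rot deg tool [0.12 0.12 0.02] shift mm: final frame [ -1.5   0.8 137.5] cur frame [ -1.2   0.5 137.5] t 25.8667
```

>>> servo_tool --pt "1 -1.8 0.7 10 0 0 0" --pt "1 0 0 25 0 0 0" --pt "1 0 0 30 0 0 0" --pt "1 0 0 25 0 0 0" --pt "1 0 0 15 0 0 0" --pt "1 0 0 8 0 0 0" --pt "1 0 0 5 0 0 0" --pt "1 0 0 0 0 0 0" --pt "1 0 0 0 0 0 0"

```text
t: 26.62
eef_pos: [0.5271, 0.2462, 0.1048]
ee_rot: [-3.141, -0.0, -0.138]
force: [-0.2, 0.3, -3.7]
width: 0.0293
gripper_force: 35.0
```

```bash
python3 -c "
from plan import *
plan(cr(.008,.097,-.0005),CYAW,0,.013,'place')"
```

```text
place rot deg tool [-0.03 -0.01 -0.07] shift mm: final frame [-1.  -0.2 20.8] cur frame [-1.  -0.2 20.8] t 26.6167
```

>>> servo_tool --pt "1 -1 -0.2 5 0 0 0" --pt "1 0 0 5 0 0 0" --pt "1 0 0 4 0 0 0" --pt "1 0 0 2 0 0 0" --pt "1 0 0 1.5 0 0 0" --pt "1 0 0 1 0 0 0" --pt "1 0 0 0 0 0 0"

```text
t: 27.2
eef_pos: [0.5254, 0.2465, 0.0858]
ee_rot: [3.141, 0.001, -0.138]
force: [-1.1, -1.4, 0.0]
width: 0.0287
gripper_force: 35.0
```

>>> servo_tool --pt "1 0 0 0.8 0 0 0" --pt "1 0 0 0.7 0 0 0" --pt "1 0 0 0 0 0 0"

```text
t: 27.45
eef_pos: [0.5255, 0.2464, 0.0856]
ee_rot: [-3.142, -0.0, -0.137]
force: [-5.5, -2.7, 12.0]
width: 0.029
gripper_force: 35.0
```

>>> servo_tool --pt "1 0 0 -0.3 0 0 0" --pt "1 0 0 -0.3 0 0 0" --squeeze 4

```text
t: 27.62
eef_pos: [0.5256, 0.2462, 0.0853]
ee_rot: [3.141, 0.0, -0.138]
force: [-0.8, -3.9, 4.2]
width: 0.0296
gripper_force: 4.0
```

>>> servo_tool --pt "0.0 0 0 0 0 0 0" --pt "0.0 0 0 0 0 0 0" --pt "0.0 0 0 0 0 0 0" --pt "0.0 0 0 0 0 0 0" --pt "0.0 0 0 0 0 0 0"

```text
t: 28.03
eef_pos: [0.5256, 0.2469, 0.0845]
ee_rot: [-3.141, 0.0, -0.138]
force: [0.3, 0.6, -0.2]
width: 0.0435
gripper_force: 0.0
```

>>> servo_tool --pt "0 0 0 -8 0 0 0" --pt "0 0 0 -20 0 0 0" --pt "0 0 0 -40 0 0 0" --pt "-0.3 0 0 -40 0 0 0" --pt "-0.5 0 0 -40 0 0 0" --pt "-1 0 0 -15 0 0 3.4" --pt "-1 0 0 0 0 0 0"

```text
t: 28.62
eef_pos: [0.5277, 0.2479, 0.254]
ee_rot: [-3.135, -0.006, -0.2]
force: [0.0, 0.8, 0.3]
width: 0.065
gripper_force: 0.0
```

```bash
python3 -c "
from plan import *
plan(rack(2),RYAW,25,-.107,'pre')"
```

```text
pre rot deg tool [ -0.44 -25.34  -0.17] shift mm: final frame [206.3 374.8  -7.9] cur frame [191.5 374.5  78.6] t 28.6167
```

>>> servo_tool --pt "-1 7 14 0 0 0 0" --pt "-1 15 29 0 0 0 0" --pt "-1 15 29 0 0 0 0" --pt "-1 15 29 0 0 0 0" --pt "-1 15 29 0 0 0 0" --pt "-1 15 29 0 0 0 0" --pt "-1 15 29 0 0 0 0" --pt "-1 15 29 0 0 0 0" --pt "-1 15 29 0 0 0 0" --pt "-1 15 29 0 0 0 0" --pt "-1 15 29 0 0 0 0" --pt "-1 15 29 0 -0.4 -3 0" --pt "-1 15 29 5 0 -6 0" --pt "-1 8 14 10 0 -6 0" --pt "-1 0 0 10 0 -6 0" --pt "-1 0 0 10 0 -4 0" --pt "-1 0 0 0 0 0 0"

```text
t: 30.03
eef_pos: [0.6341, -0.1594, 0.2052]
ee_rot: [3.133, 0.451, -0.202]
force: [-1.7, 1.1, -3.9]
width: 0.0878
gripper_force: 0.0
```

```bash
python3 -c "
from plan import *
plan(rack(2),RYAW,25,.013,'grasp')"
```

```text
grasp rot deg tool [ 0.31  0.84 -0.35] shift mm: final frame [ 19.3  -4.  145.5] cur frame [ 21.4  -4.9 145.1] t 30.0333
```

>>> servo_tool --pt "-1 9 -2 10 0.2 0.5 -0.3" --pt "-1 10 -2 25 0 0 0" --pt "-1 0 0 30 0 0 0" --pt "-1 0 0 25 0 0 0" --pt "-1 0 0 15 0 0 0" --pt "-1 0 0 10 0 0 0" --pt "-1 0 0 5 0 0 0" --pt "-1 0 0 0 0 0 0"

```text
t: 30.7
eef_pos: [0.6036, -0.1489, 0.0952]
ee_rot: [3.14, 0.427, -0.194]
force: [1.0, -0.4, 0.1]
width: 0.0876
gripper_force: 0.0
```

```bash
python3 -c "
from plan import *
plan(rack(2),RYAW,25,.013,'grasp')"
```

```text
grasp rot deg tool [ 0.14 -0.52  0.08] shift mm: final frame [ 1.8  0.4 32.3] cur frame [ 1.5  0.3 32.3] t 30.7
```

>>> servo_tool --pt "-1 1.7 0.3 12 0 -0.5 0" --pt "-1 0 0 9 0 0 0" --pt "-1 0 0 5 0 0 0" --pt "0 0 0 3 0 0 0" --pt "0.1 0 0 2 0 0 0" --pt "0.2 0 0 1 0 0 0" --pt "1 0 0 0 0 0 0" --pt "1 0 0 0 0 0 0" --pt "1 0 0 0 0 0 0" --pt "1 0 0 0 0 0 0" --pt "1 0 0 0 0 0 0" --pt "1 0 0 0 0 0 0" --pt "1 0 0 0 0 0 0" --pt "1 0 0 0 0 0 0" --pt "1 0 0 0 0 0 0" --squeeze 28

```text
t: 31.95
eef_pos: [0.5921, -0.1471, 0.0651]
ee_rot: [3.14, 0.437, -0.194]
force: [0.2, -0.5, 1.4]
width: 0.029
gripper_force: 28.0
```

```bash
python3 -c "
from plan import *
plan(rack(2),RYAW,25,.013,'grasp')"; cat > placed.py <<'E'
from m2 import *
from plan import *
P={n:arm.grab_frame(n) for n in('scene','top')}
def f(p,v): return [section_polys(p,np.array(v[:3]),R.from_euler('zy',v[3:]).as_matrix())]
import sys
for y,z in eval(sys.argv[1]):
    v,e=efit(P,f,list(cr(y,z))+[CYAW,0],[.004,.004,.004,.03,.03])
    d=R.from_euler('z',-CYAW).apply(v[:3]-np.array([CX,CY,0])); print(y,'cradle',np.round(d,4),'yaw,tilt',np.round(v[3:],3),round(e))
im=[]
for k in P:
    a=cv2.resize(P[k]['color'][:,:,::-1],None,fx=S,fy=S,interpolation=3); u=(px(P[k],cr(-.024,.08))*S).astype(int)
    im.append(a[u[1]-200:u[1]+200,u[0]-200:u[0]+200])
cv2.imwrite('pics/'+sys.argv[2],np.hstack(im))
E
python3 placed.py "[(-.056,.097),(.008,.097)]" p2.png
```

```text
grasp rot deg tool [0.13 0.03 0.05] shift mm: final frame [-0.3 -0.2  0.1] cur frame [-0.3 -0.2  0.1] t 31.95
-0.056 cradle [-0.0023 -0.0556  0.0965] yaw,tilt [-0.122 -0.002] -313
0.008 cradle [-0.003   0.0085  0.0994] yaw,tilt [-0.108 -0.014] -325
```

View pics/p2.png

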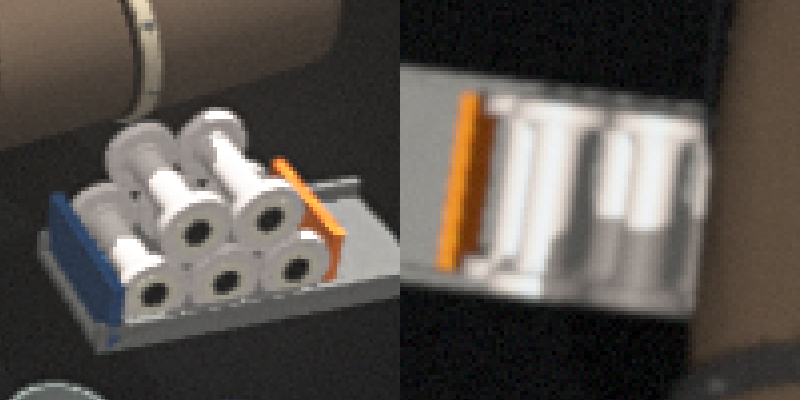

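The second metal section is saddled level beside the first (flanges at (195,228) and (272,215) in the scene view). Now I'll lift the glass one.

>>> servo_tool --pt "1 0 0 -4 0 0 0" --pt "1 0 0 -10 0 0 0" --pt "1 0 0 -20 0 0 0" --pt "1 0 0 -30 0 0 0" --pt "1 0 0 -35 0 0 0" --pt "1 0 0 -35 0 0 0" --pt "1 0 0 -35 0 0 0" --pt "1 0 0 -30 0 0 0" --pt "1 0 0 -20 0 0 0" --pt "1 0 0 0 0 3 -1" --pt "1 0 0 0 0 5 -1" --pt "1 0 0 0 0 5 -1" --pt "1 0 0 0 0 5 -0.4" --pt "1 0 0 0 0 5 0" --pt "1 0 0 0 0 2 0" --pt "1 0 0 0 0 0 0"

```text
t: 33.38
eef_pos: [0.6815, -0.1645, 0.2661]
ee_rot: [-3.124, -0.004, -0.138]
force: [-0.2, 0.9, -3.0]
width: 0.0294
gripper_force: 28.0
```

```bash
python3 -c "
from plan import *
plan(cr(-.024,.253),CYAW,0,.013,'above')"
```

```text
above rot deg tool [-0.98 -0.21 -0.03] shift mm: final frame [-209.6 -354.    26.1] cur frame [-209.8 -353.4   31.4] t 33.3833
```

>>> servo_tool --pt "1 -8 -13 0 -1 0 0" --pt "1 -15 -25 0 0 0 0" --pt "1 -15 -25 0 0 0 0" --pt "1 -15 -25 0 0 0 0" --pt "1 -15 -25 0 0 0 0" --pt "1 -15 -25 0 0 0 0" --pt "1 -15 -25 0 0 0 0" --pt "1 -15 -25 0 0 0 0" --pt "1 -15 -25 0 0 0 0" --pt "1 -15 -25 0 0 0 0" --pt "1 -15 -25 0 0 0 0" --pt "1 -15 -25 0 0 0 0" --pt "1 -15 -25 0 0 0 0" --pt "1 -15 -25 5 0 0 0" --pt "1 -7 -16 5 0 0 0" --pt "1 0 0 5 0 0 0" --pt "1 0 0 0 0 0 0"

```text
t: 34.8
eef_pos: [0.5227, 0.2156, 0.2473]
ee_rot: [3.138, 0.003, -0.136]
force: [-0.2, -0.3, -4.9]
width: 0.0294
gripper_force: 28.0
```

```bash
python3 held.py;  python3 -c "
from plan import *
plan(cr(-.024,.153,-.001),CYAW,0,.013,'place')"
```

```text
axial,lat,z mm [  0.3   1.  -13.3] tilt deg -0.3 -270.316162109375
axial,lat,z mm [ -0.5   0.  -12.2] tilt deg 0.44 -150.12892150878906
34.8
place rot deg tool [ 0.14  0.08 -0.03] shift mm: final frame [ -2.4  -0.  108.3] cur frame [ -2.3  -0.3 108.3] t 34.9
```

>>> servo_tool --pt "1 -1.6 0 10 0 0 0" --pt "1 0 0 25 0 0 0" --pt "1 0 0 25 0 0 0" --pt "1 0 0 15 0 0 0" --pt "1 0 0 8 0 0 0" --pt "1 0 0 5 0 0 0" --pt "1 0 0 0 0 0 0" --pt "1 0 0 0 0 0 0"

```text
t: 35.57
eef_pos: [0.5225, 0.215, 0.1612]
ee_rot: [3.141, -0.001, -0.138]
force: [0.1, 0.3, -3.8]
width: 0.0294
gripper_force: 28.0
```

```bash
python3 -c "
from plan import *
plan(cr(-.024,.153,-.0002),CYAW,0,.013,'place')"
```

```text
place rot deg tool [ 0.02 -0.04 -0.04] shift mm: final frame [-0.5  0.3 21.2] cur frame [-0.5  0.3 21.2] t 35.5667
```

>>> servo_tool --pt "1 -0.5 0.3 5 0 0 0" --pt "1 0 0 5 0 0 0" --pt "1 0 0 4 0 0 0" --pt "1 0 0 2 0 0 0" --pt "1 0 0 1.5 0 0 0" --pt "1 0 0 1 0 0 0" --pt "1 0 0 0 0 0 0"

```text
t: 36.15
eef_pos: [0.5213, 0.2147, 0.1418]
ee_rot: [3.141, 0.0, -0.137]
force: [-0.1, -1.1, -3.5]
width: 0.0294
gripper_force: 28.0
```

>>> servo_tool --pt "1 0 0 0.8 0 0 0" --pt "1 0 0 0.5 0 0 0" --pt "1 0 0 0 0 0 0"

```text
t: 36.4
eef_pos: [0.5216, 0.2147, 0.1413]
ee_rot: [3.141, -0.001, -0.137]
force: [-0.1, -0.1, 1.3]
width: 0.0293
gripper_force: 28.0
```

>>> servo_tool --pt "1 0 0 0.4 0 0 0" --pt "1 0 0 0 0 0 0"

```text
t: 36.57
eef_pos: [0.5216, 0.2147, 0.1412]
ee_rot: [3.141, -0.001, -0.137]
force: [-2.1, -0.9, 5.2]
width: 0.0293
gripper_force: 28.0
```

>>> servo_tool --pt "1 0 0 -0.2 0 0 0" --pt "1 0 0 -0.2 0 0 0" --squeeze 4

```text
t: 36.73
eef_pos: [0.5216, 0.2147, 0.1411]
ee_rot: [3.141, -0.0, -0.138]
force: [-0.3, -1.1, 2.4]
width: 0.0299
gripper_force: 4.0
```

>>> servo_tool --pt "0.0 0 0 0 0 0 0" --pt "0.0 0 0 0 0 0 0" --pt "0.0 0 0 0 0 0 0" --pt "0.0 0 0 0 0 0 0" --pt "0.0 0 0 0 0 0 0"

```text
t: 37.15
eef_pos: [0.5214, 0.2149, 0.1405]
ee_rot: [3.141, 0.0, -0.137]
force: [0.3, -0.9, -0.3]
width: 0.0437
gripper_force: 0.0
```

>>> servo_tool --pt "0 0 0 -5 0 0 0" --pt "0 0 0 -15 0 0 0" --pt "0 0 0 -30 0 0 0" --pt "-0.3 0 0 -30 0 0 0" --pt "-0.5 0 0 -30 0 0 0" --pt "-1 0 0 -10 0 0 0" --pt "-1 0 30 0 0 0 0" --pt "-1 0 40 0 0 0 0" --pt "-1 0 40 0 0 0 0" --pt "-1 0 40 0 0 0 0" --pt "-1 0 40 0 0 0 0" --pt "-1 0 40 0 0 0 0" --pt "-1 0 40 0 0 0 0" --pt "-1 0 30 0 0 0 0" --pt "-1 0 0 0 0 0 0"

```text
t: 38.4
eef_pos: [0.479, -0.0863, 0.2613]
ee_rot: [3.14, 0.0, -0.141]
force: [0.3, 0.1, -0.5]
width: 0.0877
gripper_force: 0.0
```

```bash
python3 placed.py "[(-.056,.097),(.008,.097),(-.024,.153)]" p3.png; python3 st.py
```

```text
-0.056 cradle [ 0.0006 -0.0569  0.0975] yaw,tilt [-0.12  -0.006] -248
0.008 cradle [-0.0004  0.0211  0.0953] yaw,tilt [-0.165 -0.017] -342
-0.024 cradle [-0.0002 -0.0265  0.153 ] yaw,tilt [-0.128  0.016] -399
t 38.5
q [ 2.3300e-01  2.1700e-02 -3.3340e-01  7.0000e-04 -1.2156e+00  1.1973e+00]
eef_pos [ 0.48   -0.0835  0.2611]
ee_rot [ 3.141e+00 -3.000e-04 -1.403e-01]
force [-0.2194  0.1642  0.0711]
width 0.0878
gripper_force 0.0
```

View pics/p3.png

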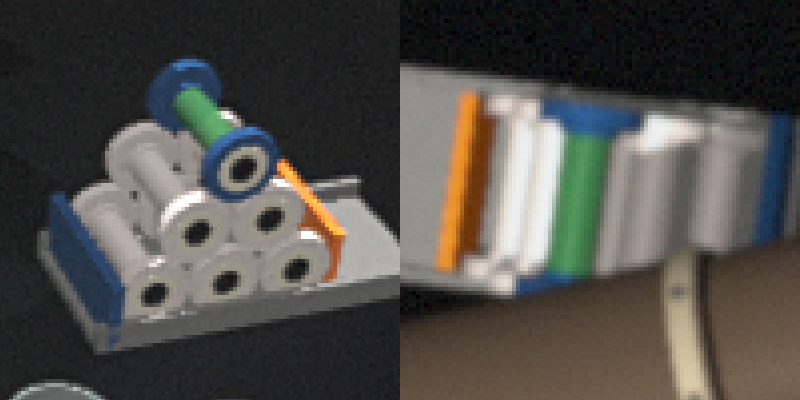

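The pyramid stands, with the green and blue section on top at (240,168) in the scene view. It sits between the two metal ones, its ends in line with the row, and the gripper is clear.

```bash
python3 -c "
from station import arm
print(arm.job_done())"
```

```text
the job is handed in; nothing more can be done
None
```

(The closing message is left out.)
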